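Sweep wooden discs into the open tray

TASK

Tidy the craft table: use the outside of the fingers to sweep the three small wooden discs across the paper and in through the open side of the metal tray, until every disc lies wholly inside it. Slide them only, never pick them up or tip them over, leave the cone, jar and tin standing where they are, and draw the hand clear at the end.

Things in the scene. Friction and masses are not known exactly. Their poses are not given: they have to be found in the camera images.
- disc_a: one of three identical plain brown wooden discs, 30 mm diameter, 14 mm thick, about 13 g, lying flat and loose on the kraft paper; origin at the centre of its underside, z axis up
- disc_b: one of three identical plain brown wooden discs, 30 mm diameter, 14 mm thick, about 13 g, lying flat and loose on the kraft paper; origin at the centre of its underside, z axis up
- disc_c: one of three identical plain brown wooden discs, 30 mm diameter, 14 mm thick, about 13 g, lying flat and loose on the kraft paper; origin at the centre of its underside, z axis up
- tray: gold-coloured sheet-metal tray fixed to the table: three walls 25 mm high, 3 mm thick, one side open, floor level with the paper (z = 0, no step). Origin: centre of the inner floor. x axis runs from the open side (x = -65 mm) to the back wall's inner face (x = +65 mm); side walls' inner faces at y = -85 and +85 mm
- cone: white paper-covered craft cone standing point up among the discs, base 34 mm diameter, 60 mm high, about 30 g, loose; origin at the centre of its underside. Leave it alone
- jar: small clear jar with a white lid, 44 mm diameter, 55 mm high, 120 g, standing loose beside the work; origin at the centre of its underside. Leave it alone
- tin: closed white tin box with a gold-coloured lid, 114 x 164 x 60 mm high, 350 g, loose on the table to the robot's right of the paper; origin at the centre of its underside. Leave it alone
There are look-alikes about, which are no part of the job. Leave any blue look-alike of the disc_c alone.

How it is judged:
By the outcome, as a careful person would: the job done as asked, in the order asked, and still so for the second after the job is handed in, with the robot touching nothing.
It also fails if it takes over 58 s, if anything falls off the work surface, if the arm or the gripper's body presses on something with over 40 N, if the wrist force passes 120 N, or if a joint passes its speed limit or range.

ROBOT

A 6-joint arm with a two-finger parallel gripper is mounted at the origin on the work surface. World frame = base frame: x ahead of the robot, y to its left, z up, the work surface at z = 0. Lengths are in m, angles in degrees, forces in N, time in s.
With the tool pointing down it reaches from about 0.35 to 0.875 m from the base axis. Payload 4.2 kg.
Tool frame: the origin (TCP) lies on the mounting face of the last link; the fingertips stand 182 mm ahead of it and the grasp point (between the pads) lies 164 mm ahead of it (r.tcp_to_grasp is the distance from the TCP to the grasp point, in m); z points along the fingers, y is the line along which they close (so a half turn about z gives the same grasp; the last joint's range is limited). The gripper opens to 87 mm and grips with 3 to 60 N. Pads are 19 mm wide; open, the fingers measure 117 mm over their backs; the gripper's body (75 mm by 190 mm) begins 51 mm behind the grasp point.
Start: joints at [89.989, 22.042, 0.453, 0, -68.411, -14.817], TCP at [0.16, 0.604, 0.405] pointing down, gripper open.
Joint ranges: [-179.83, 179.83], [-69.29, 118.12], [-61.27, 80.66], [-181.25, 117.63], [-171.15, -9.14], [-177.46, 177.46]. Speed limits (degrees/s): [159.86, 159.86, 180, 180, 180, 180].

INTERFACE

Orientations are given as a 3x3 rotation matrix whose columns are the frame's x, y, z axes.
In Python, from station import sense, eyes, r gives the robot as it stands.
- The arm moves only by the tool jog_arm, never from a script. Its argument "increments" is a list of rows, each a list of 4 numbers: the shift along the tool's x, y, z normalised to -1 to 1, where 1 is 0.02 m, then the turn about the tool's z normalised to -1 to 1, where 1 is 0.08 rad. A call has 1 to 10 rows; each row shifts and turns the commanded pose from where the row before left it, along the tool's axes as they then stand; what a row does not reach is not made up. A row lasts 1/10 s, in which the tool goes at most 50 mm and 8.59 degrees, less where a joint would pass 70% of its speed; a pose out of reach is approached as far as the arm can. A call with a number of a shift or a turn outside -1 to 1 is refused whole. A call with a gripper value outside its range is refused whole. "grip" is the finger opening in mm, from 0 to 87, set as the call begins (left out, the last holds). The fingers move at their own pace and stop on an object; the grip force is fixed at half the most. Time passes only in rows, so rows that do not move let the fingers close. It gives the time, the measured TCP pose, the force, the opening and the grip force at its end, in the units of the state.
- sense(): the state, without advancing time (a new reading comes with each control period).
- eyes.capture(name): name is "scene" or "side" or "wrist"; returns the picture (420x560x3 uint8, blue, green, red); there is no depth.
- eyes.get_calibration(name): a dict with "camera_matrix" (3x3 intrinsics, pixels), "R" (3x3) and "t" (3): a world point X has camera coordinates R X + t; the wrist camera has in their place "T_tool_cam" (4x4, takes a point from camera to tool coordinates, whose origin is the TCP and whose axes are the flange's). Camera axes: x right, y down, z forward; pixel columns grow to the right and rows downward; lengths in m; the calibration is good to about 2 mm. A picture is of the moment at which its call begins: read the wrist's pose just before it. get_calibration takes no time and is no camera call.
- r.finish_job(): hands the job in; it is judged then, once.
Trained networks look in the newest picture that a camera, given by its name, has taken for a name from the list of things; names that differ only in an ending like _2 or _b are one class to them, and where a whole thing is asked for, a point or a joint stands for the part that bears it (a point fixed in the world has none). Each returns a list of dicts, best first, with "conf" (0 to 1); they miss things now and then, are a little off and sometimes report something else, mostly with a low value. They report only what shows in the picture. A call takes as long as a camera call. They do not tell look-alikes from the thing itself.
- eyes.spot_in(camera, name): "centre" ([x, y, z] in m, in world coordinates, good to about 4 mm: the middle of the surface that is visible of it).
- eyes.outline_of(camera, name): "mask" (420x560 bool, what is visible of it).
The state is a dict: "time_s": time; "joints": joint angles; "joint_velocities": joint speeds; "effort": joint torques, N m; "tcp_pos": TCP position; "ee_rot": TCP orientation; "wrist_force": force on the tool from outside, world axes, zero at the start; "moment": the same for the moment, N m; "gripper_width": opening from 0.0 (shut) to 1.0 (fully open); "gripper_force": force on a finger pad.
Only numpy, scipy, OpenCV 4.12 (cv2) and the standard library are available. Lean on these libraries where they do the work, as an engineer would, in place of code of your own. Each camera call takes 0.05 s, during which the arm holds its last target. There are 200 camera calls.

## Working session

There is one attempt and no reset: what is moved stays moved. The work goes in short steps, Python scripts to look and compute and a tool call to move; the robot and the scene stay as the last step left them, time stands still between calls to the robot, and variables do not carry over. Pictures are saved under pics/ and viewed, at most 10 in all, crops included, and the job is handed in when it is done.

Besides the shell and the picture viewer there is one more tool, called after "Emit:" by a JSON object that holds its "fn" and its "kwargs", one argument or row to a line. jog_arm: Moves the arm, as the interface text tells. Its arguments: {"type":"object","properties":{"increments":{"type":"array"},"grip":{"type":"number"}},"required":["increments"]}

```bash
mkdir -p pics; cat > h.py <<'E'
import numpy as np, cv2
from station import sense, eyes, r
E
python3 - <<'E'
from h import *
s=sense(); print(s['time_s'],s['tcp_pos'],np.round(s['ee_rot'],3).tolist(),s['gripper_width'])
ims=[]
for c in ("scene","side"):
    im=eyes.capture(c); cv2.imwrite(f"pics/{c}0.png",im)
    for n in ("disc_a","tray","cone","jar","tin"):
        for d in eyes.spot_in(c,n): print(c,n,np.round(d['centre'],3),round(d['conf'],2))
    k=eyes.get_calibration(c); print(np.round(k['camera_matrix'],1).tolist(),np.round(k['R'],3).tolist(),np.round(k['t'],3).tolist())
print(sense()['time_s'])
E
```

```text
0.0 [0.159849   0.60398608 0.40365181] [[0.967, -0.256, -0.0], [-0.256, -0.967, -0.002], [0.0, 0.002, -1.0]] 0.9983369718685148
scene disc_a [ 0.461 -0.112  0.011] 0.64
scene disc_a [ 0.385 -0.037  0.015] 0.6
scene disc_a [ 0.568 -0.12   0.014] 0.42
scene tray [ 0.583  0.142 -0.001] 0.86
scene cone [ 0.625 -0.164  0.023] 0.7
scene jar [ 0.703 -0.065  0.053] 0.71
scene tin [ 0.653 -0.42   0.06 ] 0.83
[[467.7, 0.0, 278.7], [0.0, 467.7, 213.9], [0.0, 0.0, 1.0]] [[0.32, 0.947, -0.003], [0.792, -0.269, -0.548], [-0.52, 0.173, -0.836]] [-0.091, -0.452, 1.423]
side disc_a [ 0.504 -0.141  0.014] 0.61
side disc_a [ 0.458 -0.11   0.016] 0.53
side disc_a [ 0.563 -0.123  0.008] 0.52
side disc_a [ 0.382 -0.124  0.015] 0.49
side disc_a [ 0.38  -0.041  0.014] 0.49
side tray [0.586 0.144 0.002] 0.72
side tray [ 0.459 -0.114  0.018] 0.47
side cone [ 0.612 -0.164  0.022] 0.57
side jar [ 0.69  -0.065  0.04 ] 0.56
side tin [ 0.618 -0.419  0.057] 0.9
[[409.2, 0.0, 282.1], [0.0, 409.2, 209.5], [0.0, 0.0, 1.0]] [[0.692, -0.721, 0.001], [-0.58, -0.558, -0.594], [0.429, 0.41, -0.805]] [-0.449, 0.264, 0.609]
0.6
```

View pics/scene0.png

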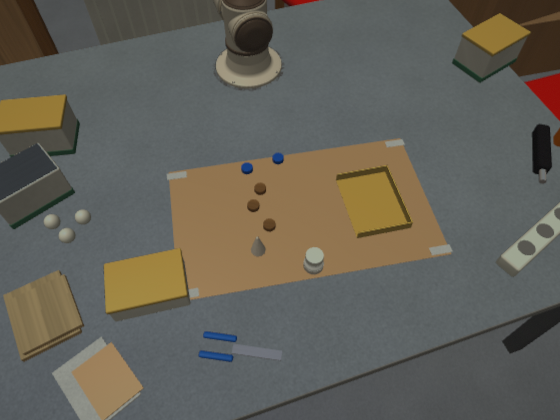

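View pics/side0.png

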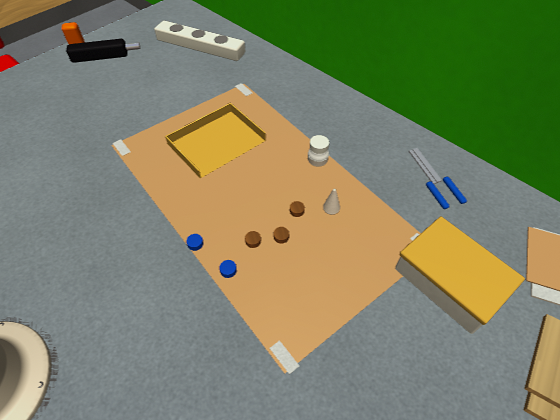

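The pictures show three brown discs at about scene (260,188), (253,205), (269,225) and side (253,240), (281,235), (297,209). Things that could be mistaken for them are the blue discs at scene (247,168), (278,158), and the round items far off the paper (white balls at (52,221)). I choose the three brown ones. The cone is at (258,244) and the jar at (314,260). The tray is at (373,202), with its open side facing the discs (left in the scene picture).

```bash
cat >> h.py <<'E'
def ray(c,uv):
    k=eyes.get_calibration(c);K=k['camera_matrix'];R=np.array(k['R']);t=np.array(k['t'])
    d=R.T@np.linalg.inv(K)@np.array([uv[0],uv[1],1.]);return -R.T@t,d
def onz(c,uv,z):
    o,d=ray(c,uv);return o+d*(z-o[2])/d[2]
def proj(c,X):
    k=eyes.get_calibration(c);p=np.array(k['camera_matrix'])@(np.array(k['R'])@X+np.array(k['t']));return p[:2]/p[2]
def tri(a,ua,b,ub):
    o1,d1=ray(a,ua);o2,d2=ray(b,ub);s=np.linalg.lstsq(np.c_[d1,-d2],o2-o1,rcond=None)[0]
    p,q=o1+d1*s[0],o2+d2*s[1];return (p+q)/2,np.linalg.norm(p-q)
def blobs(c,im,lo=(5,60,30),hi=(18,255,135),amin=30,amax=600):
    h=cv2.cvtColor(im,cv2.COLOR_BGR2HSV);m=cv2.inRange(h,lo,hi)
    n,_,st,ce=cv2.connectedComponentsWithStats(m)
    return [(ce[i],st[i,4]) for i in range(1,n) if amin<st[i,4]<amax]
E
python3 - <<'E'
from h import *
B={}
for c in("scene","side"):
    im=cv2.imread(f"pics/{c}0.png")
    h=cv2.cvtColor(im,cv2.COLOR_BGR2HSV)
    for nm,a in(("br",((3,60,20),(18,255,140))),("bl",((105,120,30),(130,255,255)))):
        for ce,ar in blobs(c,im,*a):
            X=onz(c,ce,.009)
            if .3<X[0]<.8 and -.3<X[1]<.3: print(c,nm,np.round(ce,1),ar,np.round(X,4))
    x=im[180:320,190:340] if c=="scene" else im[80:260,140:380]
    big=im[145:275,160:420] if c=="scene" else im[95:285,110:350]
    cv2.imwrite(f"pics/{c}crop.png",cv2.resize(big,None,fx=3,fy=3,interpolation=cv2.INTER_CUBIC))
E
```

```text
scene br [326.8 149.9] 130 [0.3971 0.0946 0.009 ]
scene br [222.7 164.2] 100 [ 0.3556 -0.176   0.009 ]
scene br [259.9 188.5] 155 [ 0.4603 -0.1088  0.009 ]
scene br [253.  205.4] 160 [ 0.5032 -0.1397  0.009 ]
scene br [269.1 224.9] 170 [ 0.5684 -0.1201  0.009 ]
scene br [389.9 231.5] 59 [0.6761 0.1406 0.009 ]
scene br [258. 248.] 55 [ 0.6192 -0.1632  0.009 ]
scene br [312.3 270.8] 39 [ 0.7129 -0.0667  0.009 ]
scene bl [277.5 157.9] 95 [ 0.3811 -0.0361  0.009 ]
scene bl [246.5 168. ] 93 [ 0.3872 -0.1217  0.009 ]
scene bl [219.7 336.3] 211 [ 0.7902 -0.2982  0.009 ]
side br [296.7 208.9] 184 [ 0.5641 -0.1199  0.009 ]
side br [281.1 234.9] 208 [ 0.4998 -0.1396  0.009 ]
side br [252.7 239.2] 216 [ 0.4568 -0.1084  0.009 ]
side bl [437.  194.8] 227 [ 0.7837 -0.2978  0.009 ]
side bl [194.3 241.7] 214 [ 0.3788 -0.0354  0.009 ]
side bl [227.6 268.3] 233 [ 0.3846 -0.1203  0.009 ]
```

View pics/scenecrop.png

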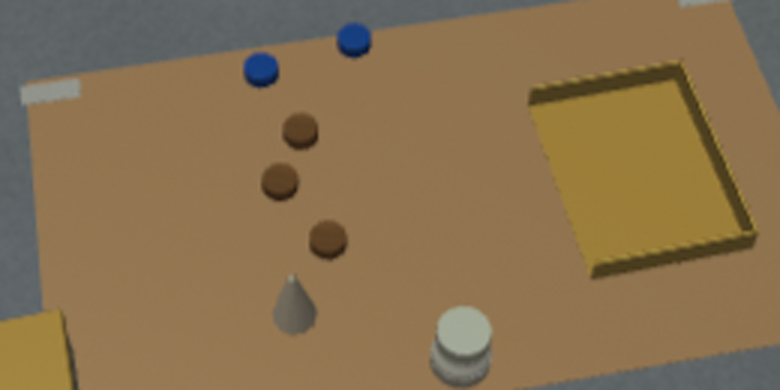

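View pics/sidecrop.png

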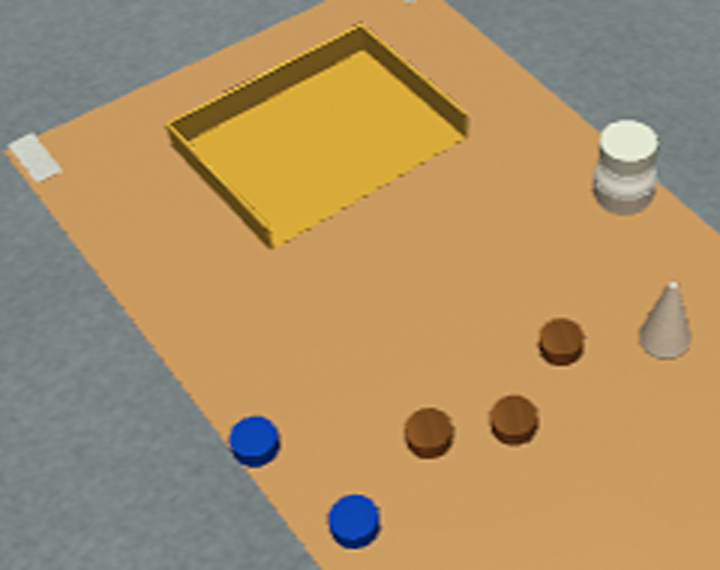

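```bash
cat >> h.py <<'E'
def tow(): # world->tool rotation
    return np.array(sense()['ee_rot']).T
def plan(x,y,z,ang,verbose=True): # ang: world angle (deg) of push direction = tool -x ; print needed tool moves
    s=sense();R=np.array(s['ee_rot']);p=np.array(s['tcp_pos'])
    cur=np.degrees(np.arctan2(-R[1,0],-R[0,0]));dt=-(ang-cur)
    dt=(dt+180)%360-180
    D=np.array([x,y,z])-p
    a=np.radians(ang);Rn=np.array([[-np.cos(a),-np.sin(a),0],[-np.sin(a),np.cos(a),0],[0,0,-1]])
    print('t',s['time_s'],'pos',np.round(p,4),'ang',round(cur,1),'turn units',round(np.radians(dt)/.08,2),
     'shift now',np.round(R.T@D/.02,2),'after turn',np.round(Rn.T@D/.02,2),'F',np.round(s['wrist_force'],1),'w',round(s['gripper_width']*87,1))
E
python3 - <<'E'
from h import *
for c,uv,z in(("scene",(336.7,180),0),("side",(201,177.3),0),("scene",(357.3,236.7),0),("side",(265.7,140.7),0),
 ("scene",(386.7,165.7),.025),("side",(166,137.7),.025),("scene",(412.3,222.7),.025),("side",(230,103.3),.025)): print(c,np.round(onz(c,uv,z),3))
s=sense();R=np.array(s['ee_rot'])
# approach: world motion 
plan(.45,-.16,.25,80)
E
```

```text
scene [0.491 0.085 0.   ]
side [0.491 0.084 0.   ]
scene [0.66  0.066 0.   ]
side [0.661 0.064 0.   ]
scene [0.507 0.211 0.025]
side [0.5   0.207 0.025]
scene [0.679 0.193 0.025]
side [0.673 0.193 0.025]
t 0.6 pos [0.1599 0.6042 0.4047] ang 165.2 turn units 18.58 shift now [23.8  33.22  7.74] after turn [ 35.11 -20.92   7.74] F [-0.4  1.1 -0. ] w 86.8
```

Emit:
{"fn": "jog_arm", "kwargs": {
  "increments": [
    [0.5, 0.5, 0, 0],
    [1, 1, 0, 0],
    [1, 1, 0, 0],
    [1, 1, 0, 0],
    [1, 1, 0, 0],
    [1, 1, 0, 0],
    [1, 1, 0, 0],
    [1, 1, 0, 0],
    [1, 1, 0, 0],
    [1, 1, 0, 0]
  ],
  "grip": 12
}}

```text
time_s: 1.6
tcp_pos: [0.2954, 0.3697, 0.4049]
ee_rot: [[0.967, -0.256, 0.0], [-0.256, -0.967, 0.0], [0.0, -0.0, -1.0]]
wrist_force: [-0.1, -0.7, -0.0]
gripper_width: 0.187
gripper_force: 0.0
```

Emit:
{"fn": "jog_arm", "kwargs": {
  "increments": [
    [1, 1, 0, 0],
    [1, 1, 0, 0],
    [1, 1, 0, 0],
    [1, 1, 0, 0],
    [1, 1, 0, 1],
    [0.9, 1, 0, 1],
    [0.9, 1, 0, 1],
    [0.8, 1, 0, 1],
    [0.8, 0.9, 0, 1],
    [0.8, 0.8, 0, 1]
  ]
}}

```text
time_s: 2.6
tcp_pos: [0.3951, 0.1257, 0.4049]
ee_rot: [[0.737, -0.676, 0.0], [-0.676, -0.737, 0.0], [0.0, -0.0, -1.0]]
wrist_force: [0.9, -0.4, 0.5]
gripper_width: 0.139
gripper_force: 0.0
```

```bash
python3 -c "
from h import *
plan(.555,-.1605,.26,75)"
```

```text
t 2.6 pos [0.3951 0.1257 0.4049] ang 137.4 turn units 13.62 shift now [15.57  5.13  7.24] after turn [ 11.75 -11.43   7.24] F [ 0.9 -0.4  0.5] w 12.1
```

Emit:
{"fn": "jog_arm", "kwargs": {
  "increments": [
    [0.96, 0.28, 0.4, 0.85],
    [0.98, 0.21, 0.4, 0.85],
    [0.99, 0.15, 0.4, 0.85],
    [1, 0.08, 0.4, 0.85],
    [1, 0.01, 0.4, 0.85],
    [1, -0.06, 0.4, 0.85],
    [0.99, -0.12, 0.4, 0.85],
    [0.98, -0.19, 0.4, 0.85],
    [0.97, -0.26, 0.4, 0.85],
    [0.95, -0.33, 0.4, 0.85]
  ]
}}

```text
time_s: 3.6
tcp_pos: [0.4997, -0.0445, 0.3247]
ee_rot: [[0.148, -0.989, 0.0], [-0.989, -0.148, 0.0], [-0.0, -0.0, -1.0]]
wrist_force: [0.4, 0.6, -0.7]
gripper_width: 0.138
gripper_force: 0.0
```

```bash
python3 -c "
from h import *
plan(.555,-.1605,.26,75)"
```

```text
t 3.6 pos [ 0.4997 -0.0445  0.3247] ang 98.5 turn units 5.13 shift now [ 6.15 -1.87  3.23] after turn [ 4.89 -4.17  3.23] F [ 0.4  0.6 -0.7] w 12.0
```

Emit:
{"fn": "jog_arm", "kwargs": {
  "increments": [
    [1, -0.35, 0.5, 0.85],
    [0.98, -0.42, 0.5, 0.85],
    [0.95, -0.5, 0.5, 0.85],
    [0.92, -0.55, 0.5, 0.85],
    [0.87, -0.6, 0.5, 0.85],
    [0.83, -0.65, 0.5, 0.88],
    [0, 0, 0.23, 0],
    [0, 0, 0, 0]
  ]
}}

```text
time_s: 4.4
tcp_pos: [0.559, -0.1564, 0.2594]
ee_rot: [[-0.256, -0.967, -0.002], [-0.967, 0.256, 0.0], [0.0, 0.002, -1.0]]
wrist_force: [-0.7, 1.1, 0.3]
gripper_width: 0.137
gripper_force: 0.0
```

```bash
cat >> h.py <<'E'
def wonz(uv,z,s):
    k=eyes.get_calibration('wrist');T=np.array(k['T_tool_cam']);R=np.array(s['ee_rot']);p=np.array(s['tcp_pos'])
    o=R@T[:3,3]+p;d=R@T[:3,:3]@np.linalg.inv(k['camera_matrix'])@np.array([uv[0],uv[1],1.])
    return o+d*(z-o[2])/d[2]
E
python3 - <<'E'
from h import *
plan(.555,-.1605,.26,75)
s=sense();im=eyes.capture('wrist');cv2.imwrite('pics/w1.png',im)
for ce,a in blobs('wrist',im,(3,60,20),(18,255,140),200,30000): print(np.round(ce),a,np.round(wonz(ce,.012,s),3))
E
```

```text
t 4.4 pos [ 0.559  -0.1564  0.2594] ang 75.2 turn units 0.04 shift now [ 0.25  0.14 -0.03] after turn [ 0.25  0.14 -0.03] F [-0.7  1.1  0.3] w 11.9
[354. 223.] 770 [ 0.505 -0.143  0.012]
[417. 247.] 824 [ 0.463 -0.112  0.012]
[291. 268.] 1106 [ 0.559 -0.119  0.012]
[253. 368.] 831 [ 0.614 -0.036  0.012]
[121. 369.] 311 [ 0.723 -0.064  0.012]
```

View pics/w1.png

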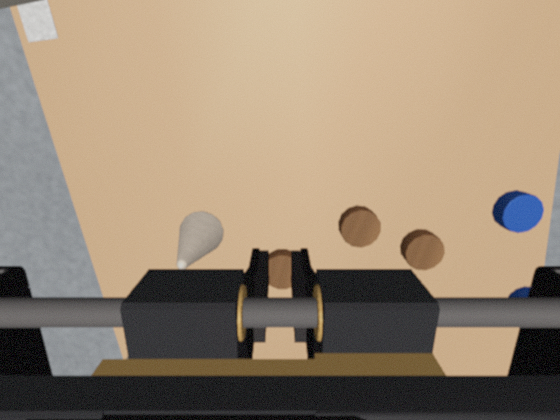

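The wrist view shows the three brown discs at (360,226), (424,250) and (281,268, partly between the fingers). The blue ones are at right and the cone is at (200,235), clear of the fingers. The wrist picture agrees with the earlier positions, so I go down behind disc 3.

Emit:
{"fn": "jog_arm", "kwargs": {
  "increments": [
    [0.25, 0.14, 0, 0],
    [0, 0, 0.7, 0],
    [0, 0, 0.9, 0],
    [0, 0, 0.9, 0],
    [0, 0, 0.7, 0],
    [0, 0, 0.4, 0],
    [0, 0, 0.05, 0],
    [0, 0, 0, 0]
  ]
}}

```text
time_s: 5.25
tcp_pos: [0.5561, -0.1598, 0.1878]
ee_rot: [[-0.255, -0.967, 0.001], [-0.967, 0.255, -0.0], [-0.0, -0.001, -1.0]]
wrist_force: [-0.2, 0.2, 0.4]
gripper_width: 0.141
gripper_force: 0.0
```

```bash
python3 -c "
from h import *
plan(.632-.0232*.261,.1237-.0232*.965,.186,74.85)"
```

```text
t 5.25 pos [ 0.5561 -0.1598  0.1878] ang 75.2 turn units 0.08 shift now [-13.52  -0.05   0.09] after turn [-13.52   0.04   0.09] F [-0.2  0.2  0.4] w 12.2
```

Emit:
{"fn": "jog_arm", "kwargs": {
  "increments": [
    [-0.2, 0, 0.05, 0],
    [-0.2, 0, 0, 0],
    [-0.2, 0, 0, 0],
    [-0.15, 0, 0, 0],
    [-0.15, 0, 0, 0],
    [-0.15, 0, 0, 0],
    [-0.2, 0, 0, 0],
    [-0.3, 0, 0, 0],
    [-0.4, 0, 0, 0],
    [-0.4, 0, 0, 0]
  ]
}}

```text
time_s: 6.25
tcp_pos: [0.5681, -0.1139, 0.1861]
ee_rot: [[-0.256, -0.967, 0.0], [-0.967, 0.256, 0.0], [-0.0, -0.0, -1.0]]
wrist_force: [0.5, -0.6, -0.1]
gripper_width: 0.139
gripper_force: 0.1
```

Emit:
{"fn": "jog_arm", "kwargs": {
  "increments": [
    [-0.4, 0, 0, 0],
    [-0.4, 0, 0, 0],
    [-0.4, 0, 0, 0],
    [-0.4, 0, 0, 0],
    [-0.4, 0, 0, 0],
    [-0.4, 0, 0, 0],
    [-0.4, 0, 0, 0],
    [-0.4, 0, 0, 0],
    [-0.4, 0, 0, 0],
    [-0.4, 0, 0, 0]
  ]
}}

```text
time_s: 7.25
tcp_pos: [0.5886, -0.0366, 0.1861]
ee_rot: [[-0.256, -0.967, -0.0], [-0.967, 0.256, -0.0], [0.0, 0.0, -1.0]]
wrist_force: [-0.5, -0.3, -0.3]
gripper_width: 0.138
gripper_force: 0.1
```

```bash
cat >> h.py <<'E'
def look(cs=("scene","side")):
    for c in cs:
        im=eyes.capture(c);cv2.imwrite(f"pics/{c}_{sense()['time_s']:.2f}.png",im)
        for nm,a in(("br",((3,60,20),(18,255,140))),("bl",((105,120,30),(130,255,255)))):
            for ce,ar in blobs(c,im,*a):
                X=onz(c,ce,.009);d=X[:2]-[.5836,.1395];u=np.array([.117,.993]);v=np.array([.993,-.117])
                if .35<X[0]<.72 and -.25<X[1]<.25: print(c,nm,np.round(ce,1),ar,np.round(X[:2],4),'tray',np.round([d@u,d@v],3))
E
python3 -c "
from h import *
plan(.632-.0232*.261,.1237-.0232*.965,.186,74.85)
look()"; ls -t pics|head -2
```

```text
t 7.25 pos [ 0.5886 -0.0366  0.1861] ang 75.2 turn units 0.08 shift now [-7.14 -0.05  0.01] after turn [-7.14 -0.    0.01] F [-0.5 -0.3 -0.3] w 12.0
scene br [259.7 188.7] 141 [ 0.4605 -0.1094] tray [-0.262 -0.093]
scene br [253.  205.5] 151 [ 0.5033 -0.14  ] tray [-0.287 -0.047]
scene br [388.5 232. ] 52 [0.6763 0.137 ] tray [0.008 0.092]
scene bl [277.5 157.9] 95 [ 0.3811 -0.0361] tray [-0.198 -0.181]
scene bl [246.5 168. ] 93 [ 0.3872 -0.1217] tray [-0.282 -0.164]
side br [281.7 234.9] 176 [ 0.5005 -0.1404] tray [-0.288 -0.05 ]
side br [253.2 239.3] 184 [ 0.4572 -0.1094] tray [-0.262 -0.096]
side bl [194.3 241.7] 214 [ 0.3788 -0.0354] tray [-0.198 -0.183]
side bl [227.6 268.3] 233 [ 0.3846 -0.1203] tray [-0.281 -0.167]
side_7.35.png
scene_7.30.png
```

```bash
python3 -c "
import cv2,numpy as np
a=cv2.imread('pics/scene_7.30.png')[140:280,230:420];b=cv2.imread('pics/side_7.35.png')[80:260,170:370]
a=cv2.resize(a,(400,295));b=cv2.resize(b,(400,360));cv2.imwrite('pics/c1.png',np.hstack([cv2.copyMakeBorder(a,0,65,0,0,0),b]))"
```

```text
(no output)
```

View pics/c1.png

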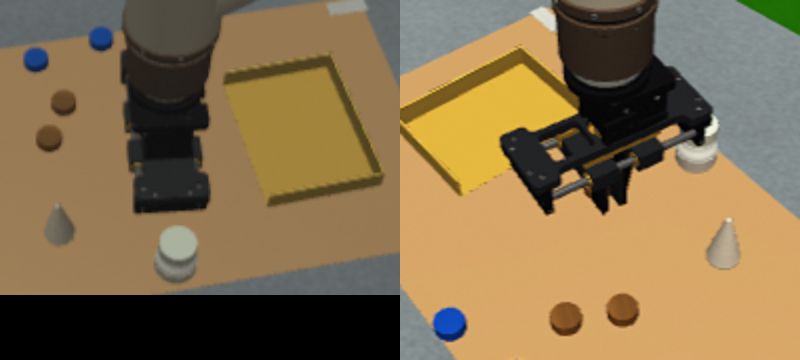

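The composite shows disc 3's old place empty and the disc hidden ahead of the fingers. The cone, jar and other discs are undisturbed, so I continue.

Emit:
{"fn": "jog_arm", "kwargs": {
  "increments": [
    [-0.4, 0, 0, 0],
    [-0.4, 0, 0, 0],
    [-0.4, 0, 0, 0],
    [-0.4, 0, 0, 0],
    [-0.4, 0, 0, 0],
    [-0.4, 0, 0, 0],
    [-0.4, 0, 0, 0],
    [-0.4, 0, 0, 0],
    [-0.4, 0, 0, 0],
    [-0.4, 0, 0, 0]
  ]
}}

```text
time_s: 8.35
tcp_pos: [0.609, 0.0407, 0.1861]
ee_rot: [[-0.256, -0.967, -0.0], [-0.967, 0.256, -0.0], [0.0, 0.0, -1.0]]
wrist_force: [0.2, 0.2, 0.4]
gripper_width: 0.141
gripper_force: 0.0
```

Emit:
{"fn": "jog_arm", "kwargs": {
  "increments": [
    [-0.4, 0, 0, 0],
    [-0.4, 0, 0, 0],
    [-0.4, 0, 0, 0],
    [-0.4, 0, 0, 0],
    [-0.4, 0, 0, 0],
    [-0.4, 0, 0, 0],
    [-0.3, 0, 0, 0],
    [-0.2, 0, 0, 0],
    [-0.1, 0, 0, 0],
    [0, 0, 0, 0]
  ]
}}

```text
time_s: 9.35
tcp_pos: [0.6242, 0.0983, 0.1861]
ee_rot: [[-0.255, -0.967, -0.0], [-0.967, 0.255, -0.0], [0.0, 0.0, -1.0]]
wrist_force: [-0.5, 0.0, -0.2]
gripper_width: 0.138
gripper_force: 0.0
```

Emit:
{"fn": "jog_arm", "kwargs": {
  "increments": [
    [0.3, 0, 0, 0],
    [0.7, 0, 0, 0],
    [0.3, 0, -0.5, 0],
    [0, 0, -1, 0],
    [0, 0, -1, 0],
    [0.5, 0, -0.8, 0],
    [1, 0, 0, 0],
    [1, 0, 0, 0],
    [1, 0, 0, 0],
    [1, 0, 0, 0]
  ]
}}

```text
time_s: 10.35
tcp_pos: [0.5933, -0.0165, 0.251]
ee_rot: [[-0.257, -0.966, -0.003], [-0.966, 0.257, -0.0], [0.001, 0.002, -1.0]]
wrist_force: [0.0, -0.4, 0.4]
gripper_width: 0.137
gripper_force: 0.0
```

```bash
python3 -c "
from h import *
look()
a=np.radians(71.3);plan(.5015-.042*np.cos(a),-.1397-.042*np.sin(a),.245,71.3)"
```

```text
scene br [317.4 203.9] 213 [0.549 0.009] tray [-0.134 -0.019]
scene br [259.7 188.6] 138 [ 0.4603 -0.1094] tray [-0.262 -0.093]
scene br [253.  205.5] 150 [ 0.5034 -0.1399] tray [-0.287 -0.047]
scene br [373.5 218.4] 121 [0.6308 0.1197] tray [-0.014  0.049]
scene bl [277.5 157.9] 95 [ 0.3811 -0.0361] tray [-0.198 -0.181]
scene bl [246.5 168. ] 93 [ 0.3872 -0.1217] tray [-0.282 -0.164]
side br [281.6 234.8] 178 [ 0.5005 -0.1402] tray [-0.288 -0.05 ]
side br [253.1 239.3] 189 [ 0.4572 -0.1092] tray [-0.262 -0.096]
side bl [194.3 241.7] 214 [ 0.3788 -0.0354] tray [-0.198 -0.183]
side bl [227.6 268.3] 233 [ 0.3846 -0.1203] tray [-0.281 -0.167]
t 10.45 pos [ 0.5929 -0.0174  0.2509] ang 75.0 turn units 0.8 shift now [9.19 2.96 0.32] after turn [9.36 2.37 0.3 ] F [ 0.7 -0.7 -0. ] w 12.2
```

Disc 3 lies in the tray at (-14, +49) mm. Disc 2 is next.

Emit:
{"fn": "jog_arm", "kwargs": {
  "increments": [
    [0.92, 0.3, 0, 0],
    [0.92, 0.3, 0, 0],
    [0.92, 0.3, 0, 0],
    [0.92, 0.3, 0, 0],
    [0.92, 0.3, 0, 0],
    [0.92, 0.3, 0, 0],
    [0.92, 0.3, 0, 0],
    [0.92, 0.3, 0, 0],
    [0.92, 0.3, 0, 0],
    [0.92, 0.28, 0, 0.8]
  ]
}}

```text
time_s: 11.45
tcp_pos: [0.4889, -0.178, 0.2522]
ee_rot: [[-0.318, -0.948, 0.0], [-0.948, 0.318, -0.0], [-0.0, -0.0, -1.0]]
wrist_force: [-0.0, 0.3, -0.4]
gripper_width: 0.138
gripper_force: 0.0
```

Emit:
{"fn": "jog_arm", "kwargs": {
  "increments": [
    [0, 0, 0, 0],
    [0, 0, 0.4, 0],
    [0, 0, 0.8, 0],
    [0, 0, 0.8, 0],
    [0, 0, 0.7, 0],
    [0, 0, 0.4, 0],
    [0, 0, 0.15, 0],
    [0, 0, 0, 0]
  ]
}}

```text
time_s: 12.25
tcp_pos: [0.4901, -0.1765, 0.1868]
ee_rot: [[-0.316, -0.949, -0.001], [-0.949, 0.316, -0.0], [0.0, 0.001, -1.0]]
wrist_force: [-0.2, 0.8, 0.0]
gripper_width: 0.137
gripper_force: 0.0
```

```bash
python3 -c "
from h import *
a=np.radians(71.3);plan(.5015-.042*np.cos(a),-.1397-.042*np.sin(a),.186,71.3)
plan(.5924-.0232*np.cos(a),.1284-.0232*np.sin(a),.186,71.3)"
```

```text
t 12.25 pos [ 0.4901 -0.1765  0.1868] ang 71.6 turn units 0.06 shift now [0.18 0.05 0.04] after turn [0.18 0.05 0.04] F [-0.2  0.8  0. ] w 11.9
t 12.25 pos [ 0.4901 -0.1765  0.1868] ang 71.6 turn units 0.06 shift now [-14.92  -0.03   0.04] after turn [-14.92   0.04   0.04] F [-0.2  0.8  0. ] w 11.9
```

Emit:
{"fn": "jog_arm", "kwargs": {
  "increments": [
    [-0.2, 0, 0.04, 0],
    [-0.2, 0, 0, 0],
    [-0.15, 0, 0, 0],
    [-0.15, 0, 0, 0],
    [-0.15, 0, 0, 0],
    [-0.15, 0, 0, 0],
    [-0.15, 0, 0, 0],
    [-0.3, 0, 0, 0],
    [-0.4, 0, 0, 0],
    [-0.4, 0, 0, 0]
  ]
}}

```text
time_s: 13.25
tcp_pos: [0.5044, -0.1334, 0.1863]
ee_rot: [[-0.317, -0.948, -0.0], [-0.948, 0.317, -0.0], [0.0, 0.0, -1.0]]
wrist_force: [-0.3, -0.0, 0.6]
gripper_width: 0.138
gripper_force: 0.1
```

Emit:
{"fn": "jog_arm", "kwargs": {
  "increments": [
    [-0.45, 0, 0, 0],
    [-0.45, 0, 0, 0],
    [-0.45, 0, 0, 0],
    [-0.45, 0, 0, 0],
    [-0.45, 0, 0, 0],
    [-0.45, 0, 0, 0],
    [-0.45, 0, 0, 0],
    [-0.45, 0, 0, 0],
    [-0.45, 0, 0, 0],
    [-0.45, 0, 0, 0]
  ]
}}

```text
time_s: 14.25
tcp_pos: [0.5329, -0.048, 0.1864]
ee_rot: [[-0.317, -0.948, 0.0], [-0.948, 0.317, -0.0], [-0.0, -0.0, -1.0]]
wrist_force: [0.5, 0.2, 0.9]
gripper_width: 0.137
gripper_force: 0.1
```

Emit:
{"fn": "jog_arm", "kwargs": {
  "increments": [
    [-0.45, 0, 0, 0],
    [-0.45, 0, 0, 0],
    [-0.45, 0, 0, 0],
    [-0.45, 0, 0, 0],
    [-0.45, 0, 0, 0],
    [-0.45, 0, 0, 0],
    [-0.45, 0, 0, 0],
    [-0.45, 0, 0, 0],
    [-0.45, 0, 0, 0],
    [-0.45, 0, 0, 0]
  ]
}}

```text
time_s: 15.25
tcp_pos: [0.5614, 0.0374, 0.1864]
ee_rot: [[-0.317, -0.948, 0.0], [-0.948, 0.317, 0.0], [-0.0, -0.0, -1.0]]
wrist_force: [0.7, -0.3, 0.5]
gripper_width: 0.14
gripper_force: 0.1
```

Emit:
{"fn": "jog_arm", "kwargs": {
  "increments": [
    [-0.45, 0, 0, 0],
    [-0.45, 0, 0, 0],
    [-0.45, 0, 0, 0],
    [-0.45, 0, 0, 0],
    [-0.45, 0, 0, 0],
    [-0.45, 0, 0, 0],
    [-0.45, 0, 0, 0],
    [-0.3, 0, 0, 0],
    [-0.15, 0, 0, 0],
    [0, 0, 0, 0]
  ]
}}

```text
time_s: 16.25
tcp_pos: [0.5841, 0.1054, 0.1863]
ee_rot: [[-0.316, -0.949, 0.0], [-0.949, 0.316, 0.0], [-0.0, -0.0, -1.0]]
wrist_force: [-0.7, -0.1, 0.4]
gripper_width: 0.139
gripper_force: 0.0
```

Emit:
{"fn": "jog_arm", "kwargs": {
  "increments": [
    [0.3, 0, 0, 0],
    [0.7, 0, 0, 0],
    [0.3, 0, -0.5, 0],
    [0, 0, -1, 0],
    [0, 0, -1, 0],
    [0.5, 0, -0.8, 0],
    [1, 0, 0, 0],
    [1, 0, 0, 0],
    [1, 0, 0, 0],
    [1, 0, 0, 0]
  ]
}}

```text
time_s: 17.25
tcp_pos: [0.5459, -0.0073, 0.2514]
ee_rot: [[-0.318, -0.948, -0.002], [-0.948, 0.318, -0.001], [0.001, 0.002, -1.0]]
wrist_force: [0.1, -0.6, 0.8]
gripper_width: 0.138
gripper_force: 0.0
```

```bash
python3 -c "
from h import *
look()
a=np.radians(69.4);plan(.4585-.042*np.cos(a),-.1090-.042*np.sin(a),.245,69.4)"
```

```text
scene br [317.9 180.4] 213 [0.4832 0.0362] tray [-0.114 -0.088]
scene br [259.7 188.6] 139 [ 0.4604 -0.1094] tray [-0.262 -0.093]
scene br [369.3 204.9] 115 [0.5922 0.1266] tray [-0.012  0.01 ]
scene br [373.4 218.4] 122 [0.6307 0.1197] tray [-0.014  0.049]
scene br [388.3 232. ] 50 [0.6762 0.1363] tray [0.008 0.092]
scene bl [277.5 157.9] 95 [ 0.3811 -0.0361] tray [-0.198 -0.181]
scene bl [246.5 168. ] 93 [ 0.3872 -0.1217] tray [-0.282 -0.164]
side br [221.6 144.2] 37 [0.5798 0.1187] tray [-0.021 -0.001]
side br [253.3 239.4] 181 [ 0.4573 -0.1095] tray [-0.262 -0.096]
side bl [194.3 241.7] 214 [ 0.3788 -0.0354] tray [-0.198 -0.183]
side bl [227.6 268.3] 233 [ 0.3846 -0.1203] tray [-0.281 -0.167]
t 17.35 pos [ 0.5454 -0.0081  0.2512] ang 71.3 turn units 0.42 shift now [8.27 2.57 0.34] after turn [8.35 2.29 0.31] F [-0.  -0.3 -1.1] w 11.9
```

Disc 2 is in at (-12, +10) mm. Disc 1 is the last.

Emit:
{"fn": "jog_arm", "kwargs": {
  "increments": [
    [0.83, 0.26, 0, 0],
    [0.83, 0.26, 0, 0],
    [0.83, 0.26, 0, 0],
    [0.83, 0.26, 0, 0],
    [0.83, 0.26, 0, 0],
    [0.83, 0.26, 0, 0],
    [0.83, 0.26, 0, 0],
    [0.83, 0.26, 0, 0],
    [0.83, 0.26, 0, 0],
    [0.8, 0.23, 0, 0.42]
  ]
}}

```text
time_s: 18.35
tcp_pos: [0.4452, -0.1468, 0.2524]
ee_rot: [[-0.35, -0.937, 0.0], [-0.937, 0.35, 0.0], [-0.0, -0.0, -1.0]]
wrist_force: [0.2, 0.4, 0.2]
gripper_width: 0.137
gripper_force: 0.0
```

Emit:
{"fn": "jog_arm", "kwargs": {
  "increments": [
    [0, 0, 0, 0],
    [0, 0, 0.4, 0],
    [0, 0, 0.8, 0],
    [0, 0, 0.8, 0],
    [0, 0, 0.7, 0],
    [0, 0, 0.4, 0],
    [0, 0, 0.15, 0],
    [0, 0, 0, 0]
  ]
}}

```text
time_s: 19.15
tcp_pos: [0.4463, -0.1454, 0.187]
ee_rot: [[-0.348, -0.937, -0.001], [-0.937, 0.348, -0.0], [0.0, 0.001, -1.0]]
wrist_force: [1.3, 0.9, -0.8]
gripper_width: 0.134
gripper_force: 0.0
```

```bash
python3 -c "
from h import *
a=np.radians(69.4);plan(.4585-.042*np.cos(a),-.109-.042*np.sin(a),.186,69.4)
plan(.5497-.0232*np.cos(a),.1335-.0232*np.sin(a),.186,69.4)"
```

```text
t 19.15 pos [ 0.4463 -0.1454  0.187 ] ang 69.6 turn units 0.05 shift now [0.18 0.07 0.05] after turn [0.18 0.07 0.05] F [ 1.3  0.9 -0.8] w 11.6
t 19.15 pos [ 0.4463 -0.1454  0.187 ] ang 69.6 turn units 0.05 shift now [-1.371e+01  1.000e-02  5.000e-02] after turn [-13.71   0.07   0.05] F [ 1.3  0.9 -0.8] w 11.6
```

Emit:
{"fn": "jog_arm", "kwargs": {
  "increments": [
    [-0.2, 0.05, 0.04, 0],
    [-0.2, 0, 0, 0],
    [-0.15, 0, 0, 0],
    [-0.15, 0, 0, 0],
    [-0.15, 0, 0, 0],
    [-0.15, 0, 0, 0],
    [-0.15, 0, 0, 0],
    [-0.3, 0, 0, 0],
    [-0.4, 0, 0, 0],
    [-0.4, 0, 0, 0]
  ]
}}

```text
time_s: 20.15
tcp_pos: [0.4611, -0.1025, 0.1866]
ee_rot: [[-0.349, -0.937, 0.0], [-0.937, 0.349, 0.0], [-0.0, -0.0, -1.0]]
wrist_force: [-0.4, 1.0, 0.4]
gripper_width: 0.14
gripper_force: 0.1
```

Emit:
{"fn": "jog_arm", "kwargs": {
  "increments": [
    [-0.45, 0, 0, 0],
    [-0.45, 0, 0, 0],
    [-0.45, 0, 0, 0],
    [-0.45, 0, 0, 0],
    [-0.45, 0, 0, 0],
    [-0.45, 0, 0, 0],
    [-0.45, 0, 0, 0],
    [-0.45, 0, 0, 0],
    [-0.45, 0, 0, 0],
    [-0.45, 0, 0, 0]
  ]
}}

```text
time_s: 21.15
tcp_pos: [0.4925, -0.018, 0.1866]
ee_rot: [[-0.349, -0.937, 0.0], [-0.937, 0.349, 0.0], [-0.0, -0.0, -1.0]]
wrist_force: [0.3, -0.1, 0.8]
gripper_width: 0.135
gripper_force: 0.1
```

Emit:
{"fn": "jog_arm", "kwargs": {
  "increments": [
    [-0.45, 0, 0, 0],
    [-0.45, 0, 0, 0],
    [-0.45, 0, 0, 0],
    [-0.45, 0, 0, 0],
    [-0.45, 0, 0, 0],
    [-0.45, 0, 0, 0],
    [-0.45, 0, 0, 0],
    [-0.45, 0, 0, 0],
    [-0.45, 0, 0, 0],
    [-0.45, 0, 0, 0]
  ]
}}

```text
time_s: 22.15
tcp_pos: [0.5238, 0.0663, 0.1865]
ee_rot: [[-0.349, -0.937, -0.0], [-0.937, 0.349, -0.0], [0.0, 0.0, -1.0]]
wrist_force: [-0.2, -0.0, 0.7]
gripper_width: 0.137
gripper_force: 0.1
```

Emit:
{"fn": "jog_arm", "kwargs": {
  "increments": [
    [-0.45, 0, 0, 0],
    [-0.45, 0, 0, 0],
    [-0.45, 0, 0, 0],
    [-0.45, 0, 0, 0],
    [-0.35, 0, 0, 0],
    [-0.2, 0, 0, 0],
    [-0.1, 0, 0, 0],
    [0, 0, 0, 0]
  ]
}}

```text
time_s: 22.95
tcp_pos: [0.5407, 0.1117, 0.1865]
ee_rot: [[-0.348, -0.937, -0.0], [-0.937, 0.348, 0.0], [0.0, 0.0, -1.0]]
wrist_force: [0.2, -0.2, -0.0]
gripper_width: 0.138
gripper_force: 0.0
```

Emit:
{"fn": "jog_arm", "kwargs": {
  "increments": [
    [0.3, 0, 0, 0],
    [0.7, 0, 0, 0],
    [0.3, 0, -0.5, 0],
    [0, 0, -1, 0],
    [0, 0, -1, 0],
    [0, 0, -1, 0],
    [0, 0, -1, 0],
    [0.5, 0, -1, 0],
    [1, 0, -1, 0],
    [1, 0, -1, 0]
  ]
}}

```text
time_s: 23.95
tcp_pos: [0.5133, 0.0391, 0.3381]
ee_rot: [[-0.349, -0.937, 0.0], [-0.937, 0.349, 0.0], [-0.0, -0.0, -1.0]]
wrist_force: [0.3, 0.4, -0.5]
gripper_width: 0.137
gripper_force: 0.0
```

Emit:
{"fn": "jog_arm", "kwargs": {
  "increments": [
    [1, 0, -1, 0],
    [1, 0, -0.5, 0],
    [1, 0, 0, 0],
    [1, 0, 0, 0],
    [1, 0, 0, 0],
    [1, 0, 0, 0],
    [1, 0, 0, 0],
    [0.5, 0, 0, 0],
    [0, 0, 0, 0],
    [0, 0, 0, 0]
  ]
}}

```text
time_s: 24.95
tcp_pos: [0.4618, -0.1004, 0.3669]
ee_rot: [[-0.349, -0.937, 0.001], [-0.937, 0.349, 0.0], [-0.0, -0.001, -1.0]]
wrist_force: [0.3, -0.4, -0.1]
gripper_width: 0.138
gripper_force: 0.0
```

```bash
python3 -c "
from h import *
look()
a=cv2.imread(sorted(__import__('glob').glob('pics/scene_2*'))[-1])[140:280,180:420];b=cv2.imread(sorted(__import__('glob').glob('pics/side_2*'))[-1])[70:260,140:380]
a=cv2.resize(a,(400,233));b=cv2.resize(b,(400,317));cv2.imwrite('pics/c2.png',np.hstack([cv2.copyMakeBorder(a,0,84,0,0,0),b]))
for c in('scene','side'):
  for n in('cone','jar','tin'):
    for d in eyes.spot_in(c,n)[:1]: print(c,n,np.round(d['centre'],3))
s=sense();print(s['time_s'],s['tcp_pos'],np.abs(s['joint_velocities']).max())"
```

```text
scene br [364.1 190.7] 112 [0.5495 0.1323] tray [-0.011 -0.033]
scene br [369.3 204.8] 118 [0.5921 0.1267] tray [-0.012  0.01 ]
scene br [373.4 218.4] 122 [0.6307 0.1197] tray [-0.014  0.049]
scene br [384.1 232.8] 59 [0.6751 0.1262] tray [-0.002  0.092]
scene bl [277.6 157.8] 94 [ 0.3809 -0.036 ] tray [-0.198 -0.181]
scene bl [246.5 168. ] 93 [ 0.3872 -0.1217] tray [-0.282 -0.164]
side br [206.3 149.5] 98 [0.5459 0.1304] tray [-0.013 -0.036]
side bl [194.3 241.7] 214 [ 0.3788 -0.0354] tray [-0.198 -0.183]
side bl [227.6 268.3] 233 [ 0.3846 -0.1203] tray [-0.281 -0.167]
scene cone [ 0.626 -0.166  0.02 ]
scene jar [ 0.705 -0.064  0.052]
scene tin [ 0.653 -0.42   0.061]
side cone [ 0.615 -0.165  0.023]
side jar [ 0.684 -0.061  0.042]
side tin [ 0.62  -0.418  0.059]
25.35 [ 0.46204015 -0.09991218  0.36646838] 0.11278247354363535
```

View pics/c2.png

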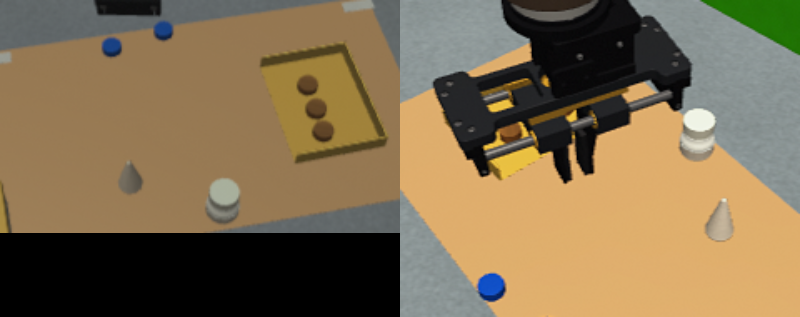

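The scene view shows all three discs flat inside the tray at crop pixels (308,84), (316,108) and (323,131). The cone, jar and blue discs have not moved, and the hand is well above everything. I hand the job in.

```bash
python3 -c "
from h import *
print(r.finish_job())"
```

```text
the job is handed in; nothing more can be done
None
```

All three brown discs were slid flat into the tray and lie wholly inside it, the cone, jar, tin and blue look-alikes were left in place, the hand is clear, and the job was handed in at about 25 s of the 58 s allowed.

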